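# Take the spent filter out of the bench vacuum unit

### The arm

A 6-joint arm with a two-finger parallel gripper is mounted at the origin on a cart in front of the work surface, level with it; the furniture and walls round the work are solid. World frame = base frame: x ahead of the robot, y to its left, z up, the work surface at z = 0. Lengths are in mm, angles in degrees, forces in N, time in s.
With the tool pointing down it reaches from about 350 to 850 mm from the base axis. Payload 8.1 kg.
Tool frame: the origin (TCP) lies at the very end of the fingers, on their centre line; the grasp point (between the pads) lies 19 mm behind it (r.grasp_offset is the distance from the TCP to the grasp point, in mm); z points along the fingers, y is the line along which they close (so a half turn about z gives the same grasp; the last joint's range is limited). The gripper opens to 85 mm and grips with 20 to 120 N. Pads are 22 mm wide; open, the fingers measure 114 mm over their backs; the gripper's body (76 mm by 85 mm) begins 54 mm behind the grasp point. The pads swing forward as they close: fully open they stand 13 mm farther back than shut.
Start: joints at [-70.21, 7.471, 85.268, -0, 87.261, -4.893], TCP at [250.578, -545.175, 231.292] pointing down, gripper open.
Joint ranges: [-169.43, 169.43], [-51.17, 129.36], [1.28, 143.12], [-76.62, 256.62], [0, 156.53], [-152.29, 152.29]. Speed limits (degrees/s): [136.94, 136.94, 159.86, 180, 180, 180].

### API

Orientations are given as [roll, pitch, yaw] about the fixed x, y, z axes, in that order (R = Rz(yaw) Ry(pitch) Rx(roll)).
In Python, from bench import r gives the robot as it stands.
- The arm moves only by the tool carry_out, never from a script. Its argument "commands" is a list of rows, each an object with "jaw": the finger opening in m, from 0 to 0.0854; "translation": the shift along the tool's x, y, z in m, a list of three; "spin": the turn about the tool's z in rad. A call has exactly 8 rows; each row shifts and turns the commanded pose from where the row before left it, along the tool's axes as they then stand; what a row does not reach is not made up. A row lasts 1/12 s, in which the tool goes at most 41.7 mm and 7.16 degrees, less where a joint would pass 70% of its speed; a pose out of reach is approached as far as the arm can. A call is refused whole if a number of a shift passes 0.0417 or a number of a turn 0.125, either way. A call with a gripper value outside its range is refused whole. The fingers move at their own pace and stop on an object; "squeeze" is the grip in N (left out, the last holds). Time passes only in rows, so rows that do not move let the fingers close, or fill a call up. It gives the time, the measured TCP pose, the force, the opening and the grip force at its end, in the units of the state.
- r.sense(): the state, without advancing time (a new reading comes with each control period).
- r.snapshot(name): name is "scene" or "top" or "wrist"; returns a dict with "pixels" (480x640x3 uint8, blue, green, red), "K" (3x3 intrinsics, pixels), "extrinsics" (4x4, takes a point from camera to world coordinates). Camera axes: x right, y down, z forward; pixel columns grow to the right and rows downward; lengths in mm; the calibration is good to about 2 mm. A picture is of the moment at which its call begins. There is no depth.
- r.hand_in(): hands the job in; it is judged then, once.
Trained networks look in a picture, given as the dict that the camera call returned (one of the last four; its "shot" number tells which), for a name from the list of things; names that differ only in an ending like _2 or _b are one class to them, and where a whole thing is asked for, a point or a joint stands for the part that bears it (a point fixed in the world has none). Each returns a list of dicts, best first, with "score" (0 to 1); they miss things now and then, are a little off and sometimes report something else, mostly with a low value. They report only what shows in the picture. A call takes as long as a camera call. They do not tell look-alikes from the thing itself.
- r.spot_in(picture, target): "xy" ([column, row] in pixels, amid what is visible of it).
- r.regions_of(picture, target): "pixels" (480x640 bool, what is visible of it) and "xy" ([column, row] in pixels, amid what is visible of it).
- r.landmark_of(picture, target): "xy" ([column, row] in pixels: a listed point, or the origin of a listed thing).
The state is a dict: "time": time; "joint_pos": joint angles; "qd": joint speeds; "joint_efforts": joint torques, N m; "tool_pos": TCP position; "tcp_rot": TCP orientation; "ft_force": force on the tool from outside, world axes, zero at the start; "wrist_torque": the same for the moment, N m; "finger_gap": finger opening in mm; "grip_force": force on a finger pad.
Only numpy, scipy, OpenCV 4.12 (cv2) and the standard library are available. Lean on these libraries where they do the work, as an engineer would, in place of code of your own. Each camera call takes 0.05 s, during which the arm holds its last target. There are 200 camera calls.

### The job

Take the spent filter cartridge out of the vacuum unit. First vent the unit by pulling its black knob out until it clicks into its outer detent, then press the flush cartridge down until it springs up, lift it out and stand it upright in the small metal tray; when it stands there, push the knob fully back in. Leave the beaker, the bottle and the tape roll where they are.

Things in the scene. Friction and masses are not known exactly. Their poses are not given: they have to be found in the camera images.
- filter_unit: Vacuum unit fixed to the worktop, 150 x 249 x 115 mm (its x, y, z): white housing on its left (+y) half, bare aluminium filter head on its right half. Origin: middle of its underside; its -x points out of the front face (to the robot). Front face at x = -75 mm, flat deck at z = 115 mm. A round gauge 60 mm wide, 12 mm proud, is on the front of the head at y = -62, z = 66 mm.
- knob_grip (a point): Mid-length point on the axis of the pull knob, moves with it. Black cylinder 40 mm wide (front rim 44), 50 mm long, on a 14 mm stem, axis level along the unit's x, at unit y = +68, z = 80 mm. Pushed in, the knob's back is 21 mm off the front face and this point 45 mm off; its front end is 26 mm ahead of this point. Pinch it from above across its width.
- vent_knob (a joint): Travel of the pull knob, m: 0 = fully in, 0.030 = outer detent (hard stop 0.034); it slides along the unit's -x. Over-centre spring: it takes about 8 N to start it from either end, less on the way, and past half way (0.015) it snaps on to the other end by itself and stays there.
- cartridge: Loose grey cylinder with white rings, 54 mm wide, 95 mm tall at the edge, 101 mm at the middle of its domed top, about 0.15 kg. Origin: middle of its flat underside, z up its axis. Upright in a 58 mm round well. Latched: top edge 1 mm below the deck, dome 5 mm above it, too flat to grip. Sprung up: edge 34 mm above the deck; grip its sides there and lift straight out.
- well_mouth (a point): Middle of the well's mouth in the deck of the filter head, at unit x = 0, y = -62, z = 115 mm; fixed to the unit.
- filter_lift (a joint): Height of the sprung lift plate under the cartridge, m: 0 = latched, 0.035 = sprung up. Pressing the cartridge 4 to 5 mm down (about 6 to 9 N; bottom stop at -0.007) frees the latch; as the pressing tool withdraws upwards the lift raises the cartridge 35 mm with 3 to 6 N and stays up for good, also when the cartridge is gone.
- spent_tray: Low open square metal tray, 150 x 150 x 22 mm, walls and floor 3 mm, fixed to the worktop. Origin in the middle of its underside, so its inner floor is at z = 3 mm, sides along its x and y.
- beaker: Bystander: glass beaker, 53 mm wide, 70 mm tall, loose, origin in the middle of its underside. Leave it alone.
- bottle: Bystander: small clear bottle with a screw cap, 56 mm wide, 105 mm tall, loose, origin in the middle of its underside. Leave it alone.
- tape_roll: Bystander: roll of tape lying flat, 68 mm wide, 19 mm high, loose, origin in the middle of its underside. Leave it alone.
There are look-alikes about, which are no part of the job. Leave any purple or yellow look-alike of the cartridge alone.

How it is judged:
By the outcome, as a careful person would: the job done as asked, in the order asked, and still so for the second after the job is handed in, with the robot touching nothing.
It also fails if it takes over 72 s, if anything falls off the work surface, if the arm or the gripper's body presses on something with over 40 N, if the wrist force passes 120 N, or if a joint passes its speed limit or range.

## Working session

There is one attempt and no reset: what is moved stays moved. The work goes in short steps, Python scripts to look and compute and a tool call to move; the robot and the scene stay as the last step left them, time stands still between calls to the robot, and variables do not carry over. Pictures are saved under pics/ and viewed, at most 10 in all, crops included, and the job is handed in when it is done.

Besides the shell and the picture viewer there is one more tool, called after "Call:" by a JSON object that holds its "api" and its "payload". carry_out: Moves the arm, as the interface text tells. Its arguments: {"type":"object","properties":{"commands":{"type":"array","items":{"type":"object","properties":{"jaw":{"type":"number"},"translation":{"type":"array","items":{"type":"number"}},"spin":{"type":"number"}}}},"squeeze":{"type":"number"}},"required":["commands"]}

```bash
mkdir -p pics; ls; python3 - <<'E'
from bench import r
import cv2,numpy as np
s=r.sense(); print(s)
for n in ["scene","top"]:
    p=r.snapshot(n); cv2.imwrite(f"pics/{n}0.png",p["pixels"]); print(n,p["K"].tolist(),p["extrinsics"].tolist())
    for t in ["knob_grip","well_mouth","cartridge","spent_tray","filter_unit","beaker","bottle","tape_roll"]:
        print(t,[(np.round(d["xy"]).tolist(),round(d["score"],2)) for d in r.landmark_of(p,t)[:4]])
E
```

```text
pics
{'time': 0.0, 'joint_pos': array([-7.02105349e+01,  7.51381247e+00,  8.53277955e+01,  1.27313528e-03,
        8.72630355e+01, -4.89236667e+00]), 'qd': array([-0.04764534, -0.06571964, -0.01285274, -0.01560991, -0.00176932,
        0.12469566]), 'joint_efforts': array([-1.22773698e-03, -5.69415987e+01, -5.00545800e+01, -4.81804564e-04,
        1.51546713e-02,  4.67980180e-05]), 'tool_pos': array([ 250.39683898, -544.65497231,  230.27217264]), 'tcp_rot': array([-1.79895846e+02, -1.01913652e-02,  2.46817606e+01]), 'ft_force': array([-0.85452011,  0.97289984, -0.21400557]), 'wrist_torque': array([-0.04521152, -0.00872177, -0.00511044]), 'grip_force': 0.0, 'finger_gap': 85.40790760493768}
scene [[609.0936921156474, 0.0, 320.1863886144574], [0.0, 609.0936921156474, 230.27983342835168], [0.0, 0.0, 1.0]] [[0.9122526188549154, -0.27836449998499896, 0.3005135014278886, 52.6659624050923], [-0.4095829152304114, -0.6307500099883246, 0.6590874452233831, -1079.8490110395787], [0.006082346891269693, -0.72433944394036, -0.689416691855125, 1252.4209097137527], [0.0, 0.0, 0.0, 1.0]]
knob_grip [([3
[... 264 characters left out ...]
152], [0.0, 609.4321183377258, 232.49396728721624], [0.0, 0.0, 1.0]] [[0.053704578585833926, -0.9758566514577417, 0.21170643364008068, 280.35767804111384], [-0.9985562888504236, -0.05225537767227895, 0.012438388223446619, 26.615995164572283], [-0.0010752842357503603, -0.21206878909922458, -0.977254149366377, 1452.6087392144393], [0.0, 0.0, 0.0, 1.0]]
knob_grip [([280.0, 246.0], 0.8)]
well_mouth [([334.0, 190.0], 0.7)]
cartridge [([336.0, 198.0], 0.92), ([322.0, 279.0], 0.74), ([390.0, 219.0], 0.62), ([362.0, 262.0], 0.61)]
spent_tray [([468.0, 271.0], 0.57)]
filter_unit [([311.0, 202.0], 0.92)]
beaker [([190.0, 290.0], 0.92)]
bottle [([426.0, 191.0], 0.89)]
tape_roll [([359.0, 316.0], 0.55)]
```

View pics/scene0.png

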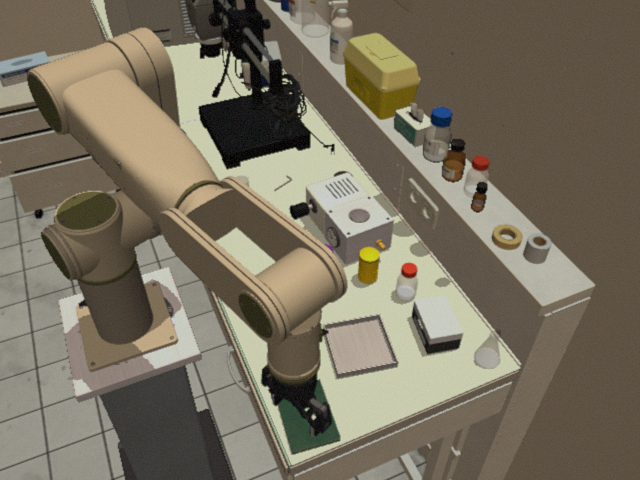

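View pics/top0.png

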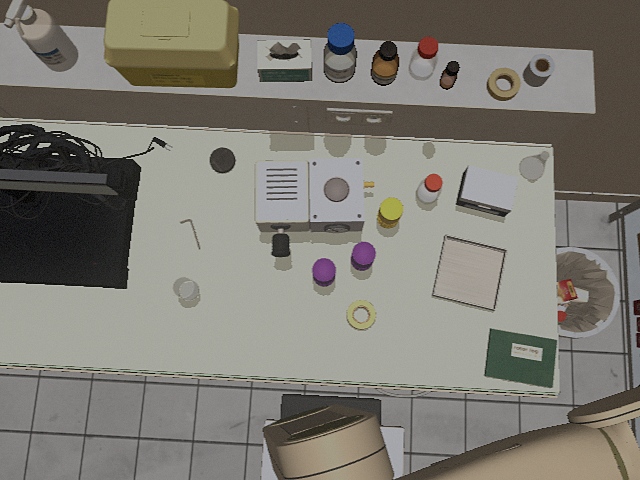

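The scene view shows the unit at about (347,220), with the knob at (302,210), the yellow look-alike at (369,265) and the tray at (360,346). The top view shows the cartridge dome at (337,190), knob at (281,244) and tray at (470,272). It also shows purple decoys at (323,271) and (363,255), the yellow one at (390,210), and the bottle at (429,188).

```bash
cat > h.py <<'E'
from bench import r
import cv2,numpy as np
from scipy.optimize import least_squares
def ray(p,uv,z):
    K=np.array(p["K"]);E=np.array(p["extrinsics"])
    d=E[:3,:3]@np.linalg.solve(K,[uv[0],uv[1],1]);o=E[:3,3]
    return (o+d*(z-o[2])/d[2])
def proj(p,X):
    K=np.array(p["K"]);E=np.array(p["extrinsics"])
    c=E[:3,:3].T@(np.asarray(X,float)-E[:3,3]);q=K@c;return q[:2]/q[2]
def st():
    s=r.sense();print({k:np.round(s[k],2).tolist() for k in ["time","tool_pos","tcp_rot","ft_force","finger_gap","grip_force","joint_pos"]})
    return s
E
python3 - <<'E'
from h import *
p=r.snapshot("top");q=r.snapshot("scene")
obs=[]
for pic,pn in ((p,"top"),(q,"scene")):
    for t,X in (("knob_grip",[-120,68,80]),("well_mouth",[0,-62,115]),("filter_unit",[0,0,0])):
        d=r.landmark_of(pic,t)
        if d: obs.append((pic,X,d[0]["xy"])); print(pn,t,np.round(d[0]["xy"],1),np.round(ray(pic,d[0]["xy"],X[2]),1))
def T(v,X):
    c,s=np.cos(v[2]),np.sin(v[2]);return [v[0]+c*X[0]-s*X[1],v[1]+s*X[0]+c*X[1],X[2]]
f=lambda v:np.concatenate([proj(a,T(v,X))-u for a,X,u in obs])
s=least_squares(f,[600,50,0],loss="soft_l1",x_scale=[10,10,.1]);print(s.x[:2],np.degrees(s.x[2]),np.round(s.fun,1))
v=s.x;print("knob",T(v,[-120,68,80]),"well",T(v,[0,-62,115]))
# manual: deck corners
m=[r.regions_of(p,"filter_unit")[0]["pixels"]]
img=p["pixels"].copy()
for X in [(-75,-124.5,115),(75,-124.5,115),(75,124.5,115),(-75,124.5,115),(-120,68,80),(0,-62,115),(-75,124.5,0),(-75,-124.5,0)]:
    u=proj(p,T(v,X));cv2.circle(img,tuple(int(round(a*1)) for a in u),1,(0,0,255),-1)
tr=r.regions_of(p,"spent_tray")
if tr:
    c,_=cv2.findContours(tr[0]["pixels"].astype(np.uint8),0,2);c=max(c,key=cv2.contourArea)
    W=np.array([ray(p,x[0],15)[:2] for x in c],np.float32);print("tray",cv2.minAreaRect(W))
for t,z in (("beaker",0),("bottle",0),("tape_roll",0),("cartridge",0),("spent_tray",0)):
    for d in r.landmark_of(p,t)[:4]: print(t,np.round(ray(p,d["xy"],z)[:2]),round(d["score"],2))
a=cv2.resize(img[130:330,230:530],None,fx=2.6,fy=2.6,interpolation=cv2.INTER_CUBIC);cv2.imwrite("pics/fit.png",a)
E
```

```text
top knob_grip [278.5 245.9] [540.7 146.5  80. ]
top well_mouth [336.8 189.4] [672.1  19.8 115. ]
top filter_unit [468.  269.7] [ 522.1 -306.     0. ]
scene knob_grip [299.4 207.3] [548.1 153.8  80. ]
scene well_mouth [362.7 215.5] [681.1  14.2 115. ]
scene filter_unit [349.1 231.9] [674.4  76.4   0. ]
[668.08867437  80.50397449] 1.917726735153976 [ 1.000e+00 -2.200e+00  5.000e-01  9.000e-01 -1.568e+02 -6.690e+01
  5.000e-01  2.200e+00 -4.200e+00  1.000e-01 -2.500e+00 -3.000e-01]
knob [np.float64(545.8803061715898), np.float64(144.45016079024555), 80] well [np.float64(670.1634669563102), np.float64(18.53870005152112), 115]
tray ((514.82373046875, -304.23681640625), (155.4857635498047, 153.65872192382812), 78.8941421508789)
beaker [436. 364.] 0.96
bottle [ 713. -198.] 0.86
cartridge [482.  40.] 0.86
cartridge [530. -52.] 0.82
cartridge [ 636. -111.] 0.81
cartridge [677.  16.] 0.71
spent_tray [ 517. -306.] 0.85
```

View pics/fit.png

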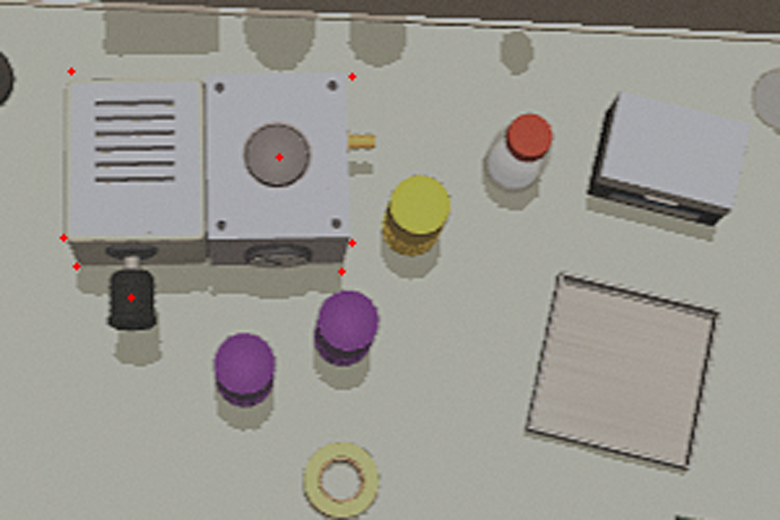

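The fit picture shows the tray centred at about (620,372) in the crop, the dome at (278,155) and the knob at (131,298). The projected corners are off by about 1–3 mm, with the true yaw nearer 3°. I'll move above the knob and refine the pose with the wrist camera.

Call:
{"api": "carry_out", "payload": {"commands": [{"spin":0.095,"jaw":0.085},{"spin":0.095,"jaw":0.085},{"spin":0.095,"jaw":0.085},{"spin":0.095,"jaw":0.085},{"translation":[0.0138,-0.0282,0],"jaw":0.085},{"translation":[0.0138,-0.0282,0],"jaw":0.085},{"translation":[0.0138,-0.0282,0],"jaw":0.085},{"translation":[0.0138,-0.0282,0],"jaw":0.085}], "squeeze": 60}}

```text
invalid input
```

Call:
{"api": "carry_out", "payload": {"commands": [{"translation":[0.0138,-0.0282,0],"jaw":0.085},{"translation":[0.0138,-0.0282,0],"jaw":0.085},{"translation":[0.0138,-0.0282,0],"jaw":0.085},{"translation":[0.0138,-0.0282,0],"jaw":0.085},{"translation":[0.0138,-0.0282,0],"jaw":0.085},{"translation":[0.0138,-0.0282,0],"jaw":0.085},{"translation":[0.0138,-0.0282,0],"jaw":0.085},{"translation":[0.0138,-0.0282,0],"jaw":0.085}]}}

```text
invalid input
```

Call:
{"api": "carry_out", "payload": {"commands": [{"translation":[0.0138,-0.0282,0],"jaw":0.085},{"translation":[0.0138,-0.0282,0],"jaw":0.085},{"translation":[0.0138,-0.0282,0],"jaw":0.085},{"translation":[0.0138,-0.0282,0],"jaw":0.085},{"translation":[0.0138,-0.0282,0],"jaw":0.085},{"translation":[0.0138,-0.0282,0],"jaw":0.085},{"jaw":0.085},{"jaw":0.085}]}}

```text
invalid input
```

Call:
{"api": "carry_out", "payload": {"commands": [{"translation":[0,0,0],"spin":0.095,"jaw":0.085},{"translation":[0,0,0],"spin":0.095,"jaw":0.085},{"translation":[0,0,0],"spin":0.095,"jaw":0.085},{"translation":[0,0,0],"spin":0.095,"jaw":0.085},{"translation":[0.0138,-0.0282,0],"spin":0,"jaw":0.085},{"translation":[0.0138,-0.0282,0],"spin":0,"jaw":0.085},{"translation":[0.0138,-0.0282,0],"spin":0,"jaw":0.085},{"translation":[0.0138,-0.0282,0],"spin":0,"jaw":0.085}], "squeeze": 60}}

```text
time: 2.32
tool_pos: [300.2, -428.5, 231.1]
tcp_rot: [-180.0, -0.0, 2.9]
ft_force: [1.2, 1.2, 0.3]
finger_gap: 84.7
grip_force: 0.0
```

Call:
{"api": "carry_out", "payload": {"commands": [{"translation":[0.0138,-0.0282,0],"spin":0,"jaw":0.085},{"translation":[0.0138,-0.0282,0],"spin":0,"jaw":0.085},{"translation":[0.0138,-0.0282,0],"spin":0,"jaw":0.085},{"translation":[0.0138,-0.0282,0],"spin":0,"jaw":0.085},{"translation":[0.0138,-0.0282,0],"spin":0,"jaw":0.085},{"translation":[0.0138,-0.0282,0],"spin":0,"jaw":0.085},{"translation":[0.0138,-0.0282,0],"spin":0,"jaw":0.085},{"translation":[0.0138,-0.0282,0],"spin":0,"jaw":0.085}]}}

```text
time: 2.98
tool_pos: [399.1, -197.4, 231.6]
tcp_rot: [180.0, -0.0, 2.9]
ft_force: [-0.4, -0.9, -0.3]
finger_gap: 84.8
grip_force: 0.0
```

Call:
{"api": "carry_out", "payload": {"commands": [{"translation":[0.0138,-0.0282,0],"spin":0,"jaw":0.085},{"translation":[0.0138,-0.0282,0],"spin":0,"jaw":0.085},{"translation":[0.0138,-0.0282,0],"spin":0,"jaw":0.085},{"translation":[0.0138,-0.0282,0],"spin":0,"jaw":0.085},{"translation":[0.0138,-0.0282,0],"spin":0,"jaw":0.085},{"translation":[0.0138,-0.0282,0],"spin":0,"jaw":0.085},{"translation":[0,0,0],"spin":0,"jaw":0.085},{"translation":[0,0,0],"spin":0,"jaw":0.085}]}}

```text
time: 3.65
tool_pos: [473.1, -24.3, 231.3]
tcp_rot: [180.0, 0.0, 3.1]
ft_force: [0.3, -0.8, -0.4]
finger_gap: 84.7
grip_force: 0.0
```

```bash
python3 - <<'E'
from h import *
st()
p=r.snapshot("wrist");cv2.imwrite("pics/w0.png",p["pixels"]);np.savez("w0.npz",K=p["K"],extrinsics=p["extrinsics"])
print(np.round(p["extrinsics"],3).tolist(),p["K"][0])
for t,z in (("knob_grip",80),("well_mouth",115)):
    for d in r.landmark_of(p,t)[:2]: print(t,np.round(d["xy"],1),np.round(ray(p,d["xy"],z),1),d["score"])
E
```

```text
{'time': 3.65, 'tool_pos': [473.14, -24.27, 231.28], 'tcp_rot': [180.0, 0.01, 3.1], 'ft_force': [0.27, -0.77, -0.45], 'finger_gap': 84.69, 'grip_force': 0.0, 'joint_pos': [-9.14, -12.46, 104.62, -0.01, 87.85, 77.76]}
[[0.054, -0.953, -0.299, 549.041], [-0.999, -0.052, -0.015, -21.203], [-0.001, 0.299, -0.954, 373.54], [0.0, 0.0, 0.0, 1.0]] [330.43915834   0.         318.37206765]
knob_grip [124.2 130.7] [545.9 142.8  80. ] 0.59
```

View pics/w0.png

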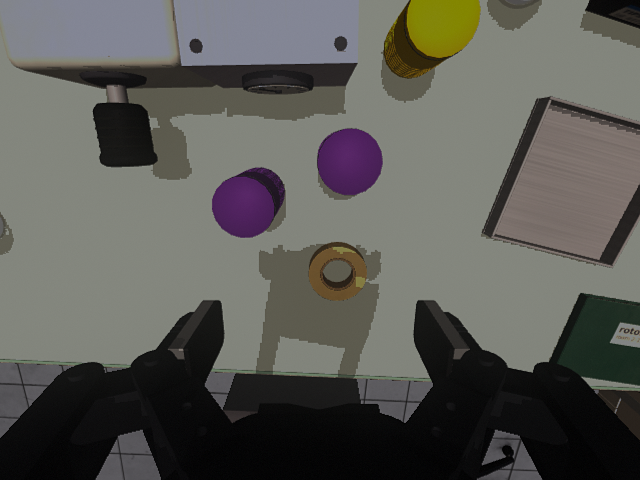

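The wrist view shows the knob from its back at about (121,105) to its front at (128,162), and the deck's front right corner at (357,63). The purple decoys are at (245,205) and (350,160). I'll compute the unit pose from these.

```bash
python3 - <<'E'
from h import *
p=dict(np.load("w0.npz"))
im=cv2.imread("pics/w0.png");g=cv2.cvtColor(im,cv2.COLOR_BGR2GRAY)
for n,u,z in (("edgeL",(185,66),115),("edgeR",(355,64),115),("hedgeL",(40,66),115),("hedgeR",(175,66),115),("knobback",(121.5,104),80),("knobfront",(128,163),80),("scrL",(196,45),115),("scrR",(341,43),115),("corner",(357.5,63),115)): print(n,np.round(ray(p,u,z),1))
for y in (110,125,140,152): print(y,np.where(g[y,60:170]<45)[0][[0,-1]]+60)
for x in (190,230,300,340): print(x,g[55:80,x].tolist())
t=cv2.imread("pics/top0.png");gt=cv2.cvtColor(t,cv2.COLOR_BGR2GRAY)
hsv=cv2.cvtColor(t,cv2.COLOR_BGR2HSV)
print(hsv[190,325:350].tolist()[::6])
m=((gt[165:215,315:358]<135)).astype(np.uint8);n,l,s,c=cv2.connectedComponentsWithStats(m)
P=dict(K=[[609.432,0,323.949],[0,609.432,232.494],[0,0,1]],extrinsics=np.array([[0.0537046,-0.9758567,0.2117064,280.3577],[-0.9985563,-0.0522554,0.0124384,26.616],[-0.0010753,-0.2120688,-0.9772541,1452.6087],[0,0,0,1]]))
for i in range(1,n):
    if s[i,4]>100: print(s[i],c[i]+[315,165],ray(P,c[i]+[315,165],115))
E
```

```text
edgeL [592.1  75.3 115. ]
edgeR [599.7 -44.  115. ]
hedgeL [586.6 177.1 115. ]
hedgeR [591.7  82.3 115. ]
knobback [566.8 142.5  80. ]
knobfront [519.3 142.7  80. ]
scrL [605.6  66.8 115. ]
scrR [612.2 -33.2 115. ]
corner [600.5 -45.7 115. ]
110 [ 93 146]
125 [ 96 149]
140 [ 99 151]
152 [101 153]
190 [134, 134, 134, 134, 135, 134, 135, 135, 134, 136, 129, 30, 37, 37, 37, 37, 42, 41, 40, 41, 42, 42, 41, 41, 41]
230 [134, 134, 134, 135, 135, 135, 135, 134, 136, 130, 52, 33, 36, 37, 38, 38, 38, 38, 38, 37, 37, 36, 37, 37, 39]
300 [135, 135, 134, 134, 135, 135, 136, 137, 128, 28, 34, 37, 37, 37, 38, 38, 35, 25, 26, 27, 25, 23, 26, 26, 25]
340 [135, 134, 135, 135, 134, 135, 136, 130, 52, 35, 38, 39, 38, 39, 39, 38, 39, 39, 37, 40, 39, 39, 39, 38, 39]
[[0, 20, 102], [9, 21, 122], [9, 27, 131], [5, 25, 122], [13, 25, 142]]
[  9  12  26  25 503] [336.02584493 189.30218688] [672.26846979  21.54760138 115.        ]
```

Call:
{"api": "carry_out", "payload": {"commands": [{"translation":[0.0101,-0.0203,0],"spin":-0.012,"jaw":0.085},{"translation":[0.0101,-0.0203,0],"spin":0,"jaw":0.085},{"translation":[0.0101,-0.0203,0],"spin":0,"jaw":0.085},{"translation":[0.0101,-0.0203,0],"spin":0,"jaw":0.085},{"translation":[0.0101,-0.0203,0],"spin":0,"jaw":0.085},{"translation":[0.0101,-0.0203,0],"spin":0,"jaw":0.085},{"translation":[0.0101,-0.0203,0.03],"spin":0,"jaw":0.085},{"translation":[0.0101,-0.0203,0.03],"spin":0,"jaw":0.085}]}}

```text
time: 4.47
tool_pos: [546.1, 141.2, 173.3]
tcp_rot: [-180.0, -0.3, 3.5]
ft_force: [0.6, 0.3, 0.1]
finger_gap: 84.7
grip_force: 0.0
```

Call:
{"api": "carry_out", "payload": {"commands": [{"translation":[0,0,0.02],"spin":0,"jaw":0.085},{"translation":[0,0,0.02],"spin":0,"jaw":0.085},{"translation":[0,0,0.0],"spin":0,"jaw":0.085},{"translation":[0,0,0.02],"spin":0,"jaw":0.085},{"translation":[0,0,0.02],"spin":0,"jaw":0.085},{"translation":[0,0,0.02],"spin":0,"jaw":0.085},{"translation":[0,0,0.01],"spin":0,"jaw":0.085},{"translation":[0,0,0],"spin":0,"jaw":0.085}]}}

```text
time: 5.13
tool_pos: [542.2, 140.1, 59.7]
tcp_rot: [180.0, 0.2, 3.5]
ft_force: [-0.4, 0.4, -0.4]
finger_gap: 84.7
grip_force: 0.0
```

Call:
{"api": "carry_out", "payload": {"commands": [{"translation":[0.001,-0.003,0],"spin":0,"jaw":0.085},{"translation":[0,0,0],"spin":0,"jaw":0.036},{"translation":[0,0,0],"spin":0,"jaw":0.036},{"translation":[0,0,0],"spin":0,"jaw":0.036},{"translation":[0,0,0],"spin":0,"jaw":0.036},{"translation":[0,0,0],"spin":0,"jaw":0.036},{"translation":[0,0,0],"spin":0,"jaw":0.036},{"translation":[0,0,0],"spin":0,"jaw":0.036}], "squeeze": 50}}

```text
time: 5.8
tool_pos: [545.1, 144.1, 62.7]
tcp_rot: [179.9, -0.1, 3.6]
ft_force: [-2.7, -2.8, 7.8]
finger_gap: 38.8
grip_force: 49.4
```

Call:
{"api": "carry_out", "payload": {"commands": [{"translation":[-0.004,0,0],"spin":0,"jaw":0.036},{"translation":[-0.004,0,0],"spin":0,"jaw":0.036},{"translation":[-0.004,0,0],"spin":0,"jaw":0.036},{"translation":[-0.004,0,0],"spin":0,"jaw":0.036},{"translation":[-0.005,0,0],"spin":0,"jaw":0.036},{"translation":[-0.005,0,0],"spin":0,"jaw":0.036},{"translation":[-0.005,0,0],"spin":0,"jaw":0.036},{"translation":[0,0,0],"spin":0,"jaw":0.036}]}}

```text
time: 6.47
tool_pos: [514.7, 142.0, 62.8]
tcp_rot: [179.9, -0.2, 3.6]
ft_force: [4.1, -5.0, 4.6]
finger_gap: 38.5
grip_force: 51.6
```

```bash
python3 -c "
from h import *
st()"
```

```text
{'time': 6.47, 'tool_pos': [514.74, 142.01, 62.77], 'tcp_rot': [179.94, -0.23, 3.61], 'ft_force': [4.11, -5.01, 4.56], 'finger_gap': 38.53, 'grip_force': 51.64, 'joint_pos': [9.98, 5.69, 105.54, -0.09, 68.55, 96.4]}
```

Call:
{"api": "carry_out", "payload": {"commands": [{"translation":[0,0,0],"spin":0,"jaw":0.085},{"translation":[0,0,0],"spin":0,"jaw":0.085},{"translation":[0,0,0],"spin":0,"jaw":0.085},{"translation":[0,0,-0.025],"spin":0,"jaw":0.085},{"translation":[0,0,-0.035],"spin":0,"jaw":0.085},{"translation":[0,0,-0.035],"spin":0,"jaw":0.085},{"translation":[0,0,-0.03],"spin":0,"jaw":0.085},{"translation":[0,0,-0.02],"spin":0,"jaw":0.085}]}}

```text
time: 7.13
tool_pos: [514.2, 143.0, 209.8]
tcp_rot: [-180.0, -0.2, 3.6]
ft_force: [1.2, -0.2, -0.6]
finger_gap: 85.1
grip_force: 0.0
```

Call:
{"api": "carry_out", "payload": {"commands": [{"translation":[0.0186,0.0163,0],"spin":0,"jaw":0},{"translation":[0.0186,0.0163,0],"spin":0,"jaw":0},{"translation":[0.0186,0.0163,0],"spin":0,"jaw":0},{"translation":[0.0186,0.0163,0],"spin":0,"jaw":0},{"translation":[0.0186,0.0163,0],"spin":0,"jaw":0},{"translation":[0.0186,0.0163,0],"spin":0,"jaw":0},{"translation":[0.0186,0.0163,0],"spin":0,"jaw":0},{"translation":[0.0186,0.0163,0],"spin":0,"jaw":0}]}}

```text
time: 7.8
tool_pos: [670.6, 21.2, 205.5]
tcp_rot: [-180.0, 0.1, 3.6]
ft_force: [0.2, 1.0, 0.7]
finger_gap: -0.2
grip_force: 0.0
```

```bash
python3 - <<'E'
from h import *
st()
p=r.snapshot("wrist");q=r.snapshot("top");cv2.imwrite("pics/w1.png",np.vstack([cv2.resize(p["pixels"],(400,300)),cv2.resize(q["pixels"][120:300,230:470],(400,300))]))
for d in r.landmark_of(q,"knob_grip")[:2]: print(np.round(d["xy"],1),np.round(ray(q,d["xy"],80),1),d["score"])
E
```

```text
{'time': 7.8, 'tool_pos': [670.61, 21.21, 205.53], 'tcp_rot': [-179.97, 0.08, 3.61], 'ft_force': [0.23, 0.98, 0.65], 'finger_gap': -0.22, 'grip_force': 0.0, 'joint_pos': [-2.58, 19.15, 74.47, 0.02, 86.46, 83.82]}
[278.2 258.2] [512.1 145.2  80. ] 0.77
```

View pics/w1.png

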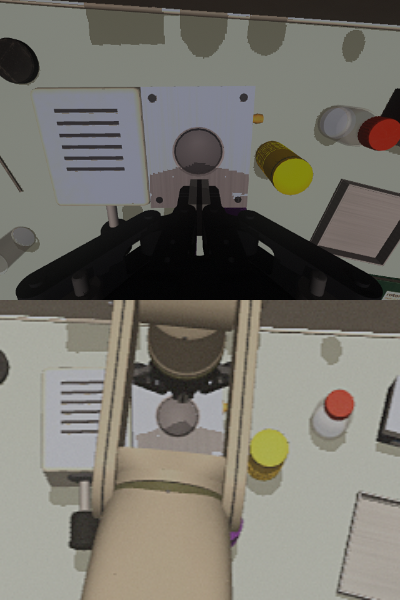

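The picture shows the knob pulled out, with its stem longer; the network puts it about 31 mm out. The dome is centred at about (197,152) in the half-size wrist view. I'll check where that is before pressing.

```bash
python3 - <<'E'
from h import *
p=r.snapshot("wrist");g=cv2.GaussianBlur(cv2.cvtColor(p["pixels"],cv2.COLOR_BGR2GRAY),(3,3),0)
c=cv2.HoughCircles(g[180:300,240:400],cv2.HOUGH_GRADIENT,1,50,param1=80,param2=15,minRadius=28,maxRadius=50)
for x,y,R in c[0][:3]: print(x+240,y+180,R,ray(p,(x+240,y+180),115))
E
```

```text
316.5 242.5 38.7 [672.53195842  21.36717138 115.        ]
```

Call:
{"api": "carry_out", "payload": {"commands": [{"translation":[0,0,0.02],"spin":0,"jaw":0},{"translation":[0,0,0.02],"spin":0,"jaw":0},{"translation":[0,0,0.015],"spin":0,"jaw":0},{"translation":[0,0,0.01],"spin":0,"jaw":0},{"translation":[0,0,0.01],"spin":0,"jaw":0},{"translation":[0,0,0],"spin":0,"jaw":0},{"translation":[0,0,0],"spin":0,"jaw":0},{"translation":[0,0,0],"spin":0,"jaw":0}]}}

```text
time: 8.67
tool_pos: [670.7, 21.9, 132.6]
tcp_rot: [180.0, -0.1, 3.6]
ft_force: [-0.1, -0.1, -0.2]
finger_gap: -0.1
grip_force: 0.0
```

Call:
{"api": "carry_out", "payload": {"commands": [{"translation":[0.001,0,0.008],"spin":0,"jaw":0},{"translation":[0,0,0.002],"spin":0,"jaw":0},{"translation":[0,0,0.002],"spin":0,"jaw":0},{"translation":[0,0,0.002],"spin":0,"jaw":0},{"translation":[0,0,0.002],"spin":0,"jaw":0},{"translation":[0,0,0.0015],"spin":0,"jaw":0},{"translation":[0,0,0],"spin":0,"jaw":0},{"translation":[0,0,0],"spin":0,"jaw":0}]}}

```text
time: 9.33
tool_pos: [671.6, 21.7, 114.7]
tcp_rot: [180.0, -0.1, 3.6]
ft_force: [-1.2, -0.2, 4.3]
finger_gap: -0.2
grip_force: 2.1
```

Call:
{"api": "carry_out", "payload": {"commands": [{"translation":[0,0,0.001],"spin":0,"jaw":0},{"translation":[0,0,0.0005],"spin":0,"jaw":0},{"translation":[0,0,0],"spin":0,"jaw":0},{"translation":[0,0,0],"spin":0,"jaw":0},{"translation":[0,0,0],"spin":0,"jaw":0},{"translation":[0,0,0],"spin":0,"jaw":0},{"translation":[0,0,0],"spin":0,"jaw":0},{"translation":[0,0,0],"spin":0,"jaw":0}]}}

```text
time: 10.0
tool_pos: [671.5, 21.8, 112.9]
tcp_rot: [180.0, -0.0, 3.6]
ft_force: [-1.3, -0.2, 6.3]
finger_gap: -0.0
grip_force: 3.2
```

Call:
{"api": "carry_out", "payload": {"commands": [{"translation":[0,0,-0.006],"spin":0,"jaw":0},{"translation":[0,0,-0.006],"spin":0,"jaw":0},{"translation":[0,0,-0.006],"spin":0,"jaw":0},{"translation":[0,0,-0.006],"spin":0,"jaw":0},{"translation":[0,0,-0.006],"spin":0,"jaw":0},{"translation":[0,0,-0.01],"spin":0,"jaw":0},{"translation":[0,0,-0.03],"spin":0,"jaw":0},{"translation":[0,0,-0.03],"spin":0,"jaw":0.085}]}}

```text
time: 10.67
tool_pos: [669.6, 21.9, 211.3]
tcp_rot: [-180.0, 0.3, 3.6]
ft_force: [-0.5, 0.1, 0.8]
finger_gap: 10.6
grip_force: 0.0
```

```bash
python3 - <<'E'
from h import *
st()
p=r.snapshot("wrist");q=r.snapshot("scene")
cv2.imwrite("pics/w2.png",np.hstack([p["pixels"][100:400,120:520],cv2.resize(q["pixels"][140:290,270:470],(400,300))]))
E
```

```text
{'time': 10.67, 'tool_pos': [669.56, 21.88, 211.28], 'tcp_rot': [-179.97, 0.27, 3.6], 'ft_force': [-0.49, 0.14, 0.85], 'finger_gap': 10.6, 'grip_force': 0.0, 'joint_pos': [-2.51, 19.03, 74.02, 0.0, 87.22, 83.89]}
```

View pics/w2.png

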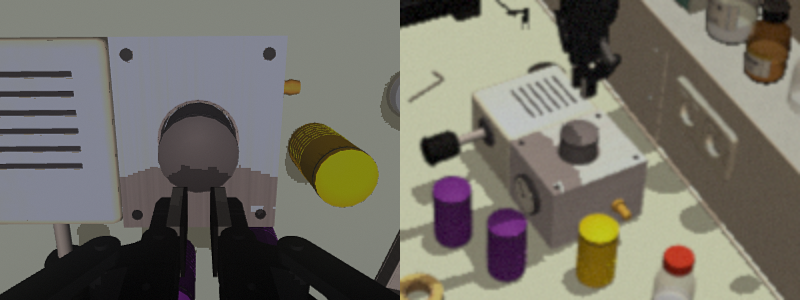

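The cartridge has sprung up; its side is visible in both views, at about (580,140) in the right half. Next I'll grip it.

Call:
{"api": "carry_out", "payload": {"commands": [{"translation":[0.002,0,0],"spin":0,"jaw":0.085},{"translation":[0,0,0],"spin":0,"jaw":0.085},{"translation":[0,0,0],"spin":0,"jaw":0.085},{"translation":[0,0,0],"spin":0,"jaw":0.085},{"translation":[0,0,0.02],"spin":0,"jaw":0.085},{"translation":[0,0,0.02],"spin":0,"jaw":0.085},{"translation":[0,0,0.01],"spin":0,"jaw":0.085},{"translation":[0,0,0],"spin":0,"jaw":0.085}]}}

```text
time: 11.43
tool_pos: [670.5, 22.0, 157.5]
tcp_rot: [-180.0, 0.4, 3.6]
ft_force: [-0.2, 0.1, 0.4]
finger_gap: 84.8
grip_force: 0.0
```

Call:
{"api": "carry_out", "payload": {"commands": [{"translation":[0,0,0.015],"spin":0,"jaw":0.085},{"translation":[0,0,0.015],"spin":0,"jaw":0.085},{"translation":[0,0,0.01],"spin":0,"jaw":0.085},{"translation":[0,0,0],"spin":0,"jaw":0.085},{"translation":[0,0,0],"spin":0,"jaw":0.085},{"translation":[0,0,0],"spin":0,"jaw":0.085},{"translation":[0,0,0],"spin":0,"jaw":0.085},{"translation":[0,0,0],"spin":0,"jaw":0.085}]}}

```text
time: 12.1
tool_pos: [673.9, 21.9, 123.7]
tcp_rot: [180.0, -0.1, 3.6]
ft_force: [-0.3, 0.8, 0.1]
finger_gap: 85.3
grip_force: 0.0
```

Call:
{"api": "carry_out", "payload": {"commands": [{"translation":[-0.002,0,0.004],"spin":0,"jaw":0.085},{"translation":[0,0,0],"spin":0,"jaw":0.085},{"translation":[0,0,0],"spin":0,"jaw":0.05},{"translation":[0,0,0],"spin":0,"jaw":0.05},{"translation":[0,0,0],"spin":0,"jaw":0.05},{"translation":[0,0,0],"spin":0,"jaw":0.05},{"translation":[0,0,0],"spin":0,"jaw":0.05},{"translation":[0,0,0],"spin":0,"jaw":0.05}], "squeeze": 40}}

```text
time: 12.77
tool_pos: [671.3, 21.9, 118.6]
tcp_rot: [-180.0, -0.0, 3.6]
ft_force: [-0.1, 0.8, 2.0]
finger_gap: 52.6
grip_force: 41.5
```

Call:
{"api": "carry_out", "payload": {"commands": [{"translation":[0,0,-0.01],"spin":0,"jaw":0.05},{"translation":[0,0,-0.013],"spin":0,"jaw":0.05},{"translation":[0,0,-0.013],"spin":0,"jaw":0.05},{"translation":[0,0,-0.013],"spin":0,"jaw":0.05},{"translation":[0,0,-0.013],"spin":0,"jaw":0.05},{"translation":[0,0,-0.013],"spin":0,"jaw":0.05},{"translation":[0,0,-0.013],"spin":0,"jaw":0.05},{"translation":[0,0,-0.012],"spin":0,"jaw":0.05}]}}

```text
time: 13.43
tool_pos: [671.4, 21.8, 220.3]
tcp_rot: [180.0, -0.1, 3.6]
ft_force: [-0.6, 0.3, -1.9]
finger_gap: 52.4
grip_force: 42.2
```

Call:
{"api": "carry_out", "payload": {"commands": [{"translation":[-0.006,0.01,0],"spin":0,"jaw":0.05},{"translation":[-0.011,0.0198,0],"spin":0,"jaw":0.05},{"translation":[-0.011,0.0198,0],"spin":0,"jaw":0.05},{"translation":[-0.011,0.0198,0],"spin":0,"jaw":0.05},{"translation":[-0.011,0.0198,0],"spin":0,"jaw":0.05},{"translation":[-0.011,0.0198,0],"spin":0,"jaw":0.05},{"translation":[-0.011,0.0198,0],"spin":0,"jaw":0.05},{"translation":[-0.011,0.0198,0],"spin":0,"jaw":0.05}]}}

```text
time: 14.1
tool_pos: [596.3, -133.2, 217.7]
tcp_rot: [-180.0, 0.1, 3.6]
ft_force: [-0.4, -1.0, -1.1]
finger_gap: 52.4
grip_force: 42.2
```

Call:
{"api": "carry_out", "payload": {"commands": [{"translation":[-0.011,0.0198,0],"spin":0,"jaw":0.05},{"translation":[-0.011,0.0198,0],"spin":0,"jaw":0.05},{"translation":[-0.011,0.0198,0],"spin":0,"jaw":0.05},{"translation":[-0.011,0.0198,0],"spin":0,"jaw":0.05},{"translation":[-0.011,0.0198,0],"spin":0,"jaw":0.05},{"translation":[-0.011,0.0198,0],"spin":0,"jaw":0.05},{"translation":[-0.011,0.0198,0],"spin":0,"jaw":0.05},{"translation":[-0.011,0.0198,0],"spin":0,"jaw":0.05}]}}

```text
time: 14.77
tool_pos: [518.2, -296.6, 217.7]
tcp_rot: [-180.0, 0.1, 3.6]
ft_force: [1.0, -0.6, -2.0]
finger_gap: 52.8
grip_force: 42.2
```

```bash
python3 - <<'E'
from h import *
st()
p=r.snapshot("wrist");q=r.snapshot("scene")
cv2.imwrite("pics/w3.png",np.hstack([cv2.resize(p["pixels"],(400,300)),cv2.resize(q["pixels"][200:410,270:550],(400,300))]))
for n,a in (("wrist",p),("scene",q)):
    for d in r.landmark_of(a,"spent_tray")[:2]: print(n,ray(a,d["xy"],0),d["score"])
E
```

```text
{'time': 14.77, 'tool_pos': [518.21, -296.59, 217.71], 'tcp_rot': [-179.98, 0.05, 3.58], 'ft_force': [1.0, -0.61, -2.0], 'finger_gap': 52.83, 'grip_force': 42.23, 'joint_pos': [-34.69, 7.44, 86.72, -0.02, 85.9, 51.73]}
wrist [ 5.12856755e+02 -3.04997528e+02 -5.68434189e-14] 0.76
scene [ 515.36884812 -303.46308624    0.        ] 0.57
scene [545.76938839 223.96297087   0.        ] 0.47
```

View pics/w3.png

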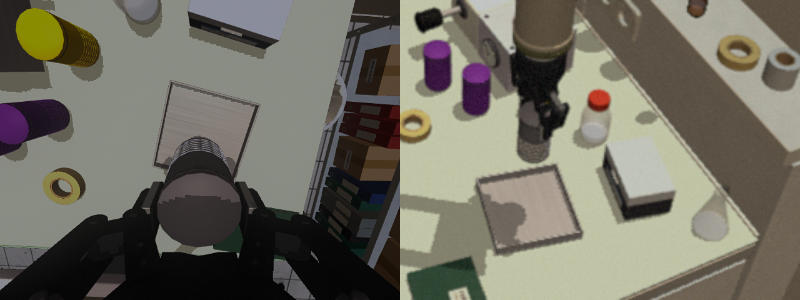

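The cartridge is held upright, and the tray (left half, about (207,125)) lies just below and ahead. Its centre is near (514.5,-304.5) mm, so I'll lower the cartridge there.

Call:
{"api": "carry_out", "payload": {"commands": [{"translation":[-0.004,0.008,0.015],"spin":0,"jaw":0.05},{"translation":[0,0,0.02],"spin":0,"jaw":0.05},{"translation":[0,0,0.02],"spin":0,"jaw":0.05},{"translation":[0,0,0.02],"spin":0,"jaw":0.05},{"translation":[0,0,0.02],"spin":0,"jaw":0.05},{"translation":[0,0,0.02],"spin":0,"jaw":0.05},{"translation":[0,0,0.015],"spin":0,"jaw":0.05},{"translation":[0,0,0.01],"spin":0,"jaw":0.05}]}}

```text
time: 15.63
tool_pos: [515.4, -301.8, 75.8]
tcp_rot: [-179.9, 0.1, 3.7]
ft_force: [-1.1, -0.4, -1.9]
finger_gap: 52.5
grip_force: 42.3
```

Call:
{"api": "carry_out", "payload": {"commands": [{"translation":[0,0,0.002],"spin":0,"jaw":0.05},{"translation":[0,0,0.001],"spin":0,"jaw":0.05},{"translation":[0,0,0.001],"spin":0,"jaw":0.05},{"translation":[0,0,0.001],"spin":0,"jaw":0.05},{"translation":[0,0,0.001],"spin":0,"jaw":0.05},{"translation":[0,0,0.001],"spin":0,"jaw":0.05},{"translation":[0,0,0],"spin":0,"jaw":0.05},{"translation":[0,0,0],"spin":0,"jaw":0.05}]}}

```text
time: 16.3
tool_pos: [516.3, -303.7, 71.5]
tcp_rot: [180.0, -0.0, 3.6]
ft_force: [1.1, -0.2, -1.4]
finger_gap: 53.0
grip_force: 42.3
```

Still no contact (the force is the cartridge's weight), so I'll lower it gently further.

Call:
{"api": "carry_out", "payload": {"commands": [{"translation":[0,0,0.001],"spin":0,"jaw":0.05},{"translation":[0,0,0.001],"spin":0,"jaw":0.05},{"translation":[0,0,0.0005],"spin":0,"jaw":0.05},{"translation":[0,0,0.0005],"spin":0,"jaw":0.05},{"translation":[0,0,0],"spin":0,"jaw":0.05},{"translation":[0,0,0],"spin":0,"jaw":0.05},{"translation":[0,0,0],"spin":0,"jaw":0.05},{"translation":[0,0,0],"spin":0,"jaw":0.05}]}}

```text
time: 16.97
tool_pos: [516.3, -303.6, 68.4]
tcp_rot: [180.0, -0.0, 3.6]
ft_force: [-0.3, -0.3, -1.1]
finger_gap: 52.8
grip_force: 42.3
```

Call:
{"api": "carry_out", "payload": {"commands": [{"translation":[0,0,0.0005],"spin":0,"jaw":0.05},{"translation":[0,0,0.0005],"spin":0,"jaw":0.05},{"translation":[0,0,0.0005],"spin":0,"jaw":0.05},{"translation":[0,0,0],"spin":0,"jaw":0.05},{"translation":[0,0,0],"spin":0,"jaw":0.05},{"translation":[0,0,0],"spin":0,"jaw":0.05},{"translation":[0,0,0],"spin":0,"jaw":0.05},{"translation":[0,0,0],"spin":0,"jaw":0.05}]}}

```text
time: 17.63
tool_pos: [516.7, -303.7, 67.8]
tcp_rot: [180.0, -0.0, 3.6]
ft_force: [0.1, 2.4, 5.3]
finger_gap: 52.7
grip_force: 42.9
```

Call:
{"api": "carry_out", "payload": {"commands": [{"translation":[0,0,0],"spin":0,"jaw":0.06},{"translation":[0,0,0],"spin":0,"jaw":0.07},{"translation":[0,0,0],"spin":0,"jaw":0.085},{"translation":[0,0,0],"spin":0,"jaw":0.085},{"translation":[0,0,0],"spin":0,"jaw":0.085},{"translation":[0,0,-0.02],"spin":0,"jaw":0.085},{"translation":[0,0,-0.03],"spin":0,"jaw":0.085},{"translation":[0,0,-0.04],"spin":0,"jaw":0.085}]}}

```text
time: 18.3
tool_pos: [514.1, -302.1, 154.0]
tcp_rot: [-179.7, 0.3, 3.6]
ft_force: [1.3, -1.1, 1.0]
finger_gap: 85.1
grip_force: 0.0
```

Call:
{"api": "carry_out", "payload": {"commands": [{"translation":[0,0,-0.04],"spin":0,"jaw":0.085},{"translation":[-0.01,-0.02,-0.02],"spin":0,"jaw":0.085},{"translation":[-0.01,-0.02,0],"spin":0,"jaw":0.085},{"translation":[-0.01,-0.02,0],"spin":0,"jaw":0.085},{"translation":[-0.01,-0.02,0],"spin":0,"jaw":0.085},{"translation":[-0.01,-0.02,0],"spin":0,"jaw":0.085},{"translation":[0,0,0],"spin":0,"jaw":0},{"translation":[0,0,0],"spin":0,"jaw":0}]}}

```text
time: 18.97
tool_pos: [460.0, -206.4, 217.0]
tcp_rot: [180.0, -0.0, 3.7]
ft_force: [1.4, -0.5, 0.8]
finger_gap: 63.3
grip_force: 0.0
```

```bash
python3 - <<'E'
from h import *
st()
p=r.snapshot("top");q=r.snapshot("scene")
cv2.imwrite("pics/w4.png",np.hstack([cv2.resize(p["pixels"][150:330,260:530],(400,267)),cv2.resize(q["pixels"][180:390,270:450],(400,467))[:267]*0+cv2.resize(q["pixels"][200:390,270:550],(400,267))]))
E
```

```text
{'time': 18.97, 'tool_pos': [459.99, -206.36, 217.05], 'tcp_rot': [179.97, -0.04, 3.66], 'ft_force': [1.43, -0.49, 0.78], 'finger_gap': 63.26, 'grip_force': 0.0, 'joint_pos': [-29.99, -7.17, 101.42, -0.0, 85.7, 56.35]}
```

View pics/w4.png

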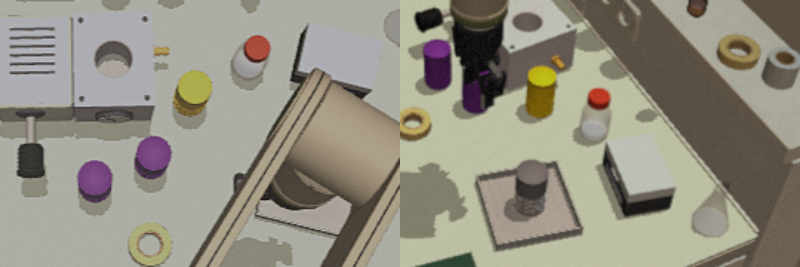

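The cartridge stands in the tray (right half, at about (530,190)), the well is empty, and the bystanders and decoys haven't moved. Next I'll push the knob in with the fingers closed.

Call:
{"api": "carry_out", "payload": {"commands": [{"translation":[0.0007,-0.0214,0],"spin":0,"jaw":0},{"translation":[0.0007,-0.0214,0],"spin":0,"jaw":0},{"translation":[0.0007,-0.0214,0],"spin":0,"jaw":0},{"translation":[0.0007,-0.0214,0],"spin":0,"jaw":0},{"translation":[0.0007,-0.0214,0],"spin":0,"jaw":0},{"translation":[0.0007,-0.0214,0],"spin":0,"jaw":0},{"translation":[0.0007,-0.0214,0],"spin":0,"jaw":0},{"translation":[0.0007,-0.0214,0],"spin":0,"jaw":0}]}}

```text
time: 19.73
tool_pos: [455.4, -35.4, 216.8]
tcp_rot: [180.0, -0.0, 3.5]
ft_force: [-0.4, 0.1, -0.3]
finger_gap: -0.4
grip_force: 0.0
```

Call:
{"api": "carry_out", "payload": {"commands": [{"translation":[0.0007,-0.0214,0],"spin":0,"jaw":0},{"translation":[0.0007,-0.0214,0],"spin":0,"jaw":0},{"translation":[0.0007,-0.0214,0],"spin":0,"jaw":0},{"translation":[0.0007,-0.0214,0],"spin":0,"jaw":0},{"translation":[0.0007,-0.0214,0],"spin":0,"jaw":0},{"translation":[0.0007,-0.0214,0],"spin":0,"jaw":0},{"translation":[0.0007,-0.0214,0],"spin":0,"jaw":0},{"translation":[0.0007,-0.0214,0],"spin":0,"jaw":0}]}}

```text
time: 20.4
tool_pos: [450.5, 136.2, 216.8]
tcp_rot: [180.0, -0.0, 3.5]
ft_force: [0.6, -0.3, -0.2]
finger_gap: 0.1
grip_force: 0.0
```

Call:
{"api": "carry_out", "payload": {"commands": [{"translation":[0,0,0],"spin":0,"jaw":0},{"translation":[0,0,0.02],"spin":0,"jaw":0},{"translation":[0,0,0.02],"spin":0,"jaw":0},{"translation":[0,0,0.02],"spin":0,"jaw":0},{"translation":[0,0,0.02],"spin":0,"jaw":0},{"translation":[0,0,0.01],"spin":0,"jaw":0},{"translation":[0,0,0],"spin":0,"jaw":0},{"translation":[0,0,0],"spin":0,"jaw":0}]}}

```text
time: 21.07
tool_pos: [449.9, 135.0, 126.8]
tcp_rot: [180.0, 0.1, 3.6]
ft_force: [0.4, 0.3, 0.9]
finger_gap: -0.3
grip_force: 0.0
```

Call:
{"api": "carry_out", "payload": {"commands": [{"translation":[0,-0.002,0.02],"spin":0,"jaw":0},{"translation":[0,0,0.02],"spin":0,"jaw":0},{"translation":[0,0,0.02],"spin":0,"jaw":0},{"translation":[0,0,0],"spin":0,"jaw":0},{"translation":[0.005,0,0],"spin":0,"jaw":0},{"translation":[0.005,0,0],"spin":0,"jaw":0},{"translation":[0.005,0,0],"spin":0,"jaw":0},{"translation":[0,0,0],"spin":0,"jaw":0}]}}

```text
time: 21.73
tool_pos: [467.3, 138.7, 68.9]
tcp_rot: [-180.0, -0.2, 3.6]
ft_force: [-1.1, 0.9, 1.3]
finger_gap: 0.1
grip_force: 0.0
```

Call:
{"api": "carry_out", "payload": {"commands": [{"translation":[0.004,0,0],"spin":0,"jaw":0},{"translation":[0.004,0,0],"spin":0,"jaw":0},{"translation":[0.004,0,0],"spin":0,"jaw":0},{"translation":[0.004,0,0],"spin":0,"jaw":0},{"translation":[0.004,0,0],"spin":0,"jaw":0},{"translation":[0.004,0,0],"spin":0,"jaw":0},{"translation":[0,0,0],"spin":0,"jaw":0},{"translation":[0,0,0],"spin":0,"jaw":0}]}}

```text
time: 22.4
tool_pos: [488.9, 140.0, 66.8]
tcp_rot: [180.0, -0.0, 3.6]
ft_force: [-0.5, 0.5, -0.7]
finger_gap: 0.2
grip_force: 0.0
```

Call:
{"api": "carry_out", "payload": {"commands": [{"translation":[0.002,0,0],"spin":0,"jaw":0},{"translation":[0.002,0,0],"spin":0,"jaw":0},{"translation":[0.002,0,0],"spin":0,"jaw":0},{"translation":[0.002,0,0],"spin":0,"jaw":0},{"translation":[0.002,0,0],"spin":0,"jaw":0},{"translation":[0.001,0,0],"spin":0,"jaw":0},{"translation":[0,0,0],"spin":0,"jaw":0},{"translation":[0,0,0],"spin":0,"jaw":0}]}}

```text
time: 23.07
tool_pos: [499.8, 140.6, 66.9]
tcp_rot: [180.0, -0.0, 3.6]
ft_force: [1.0, 0.2, -0.2]
finger_gap: -0.1
grip_force: 0.0
```

```bash
python3 - <<'E'
from h import *
st()
q=r.snapshot("scene");p=r.snapshot("top")
for a in (q,p):
    for d in r.landmark_of(a,"knob_grip")[:1]: print(ray(a,d["xy"],80),d["score"])
E
```

```text
{'time': 23.07, 'tool_pos': [499.79, 140.62, 66.87], 'tcp_rot': [180.0, -0.02, 3.59], 'ft_force': [1.02, 0.17, -0.18], 'finger_gap': -0.15, 'grip_force': 0.0, 'joint_pos': [10.06, 3.34, 107.55, -0.0, 69.09, 96.47]}
[553.1041275  143.91369555  80.        ] 0.64
```

Call:
{"api": "carry_out", "payload": {"commands": [{"translation":[0.002,0,0],"spin":0,"jaw":0},{"translation":[0.002,0,0],"spin":0,"jaw":0},{"translation":[0.001,0,0],"spin":0,"jaw":0},{"translation":[0.001,0,0],"spin":0,"jaw":0},{"translation":[0.001,0,0],"spin":0,"jaw":0},{"translation":[0.001,0,0],"spin":0,"jaw":0},{"translation":[0,0,0],"spin":0,"jaw":0},{"translation":[0,0,0],"spin":0,"jaw":0}]}}

```text
time: 23.93
tool_pos: [507.3, 141.1, 66.6]
tcp_rot: [180.0, 0.0, 3.6]
ft_force: [-1.9, 0.2, 0.5]
finger_gap: -0.0
grip_force: 1.0
```

Contact is just starting, so I'll press a touch further, then back off, rise and check.

Call:
{"api": "carry_out", "payload": {"commands": [{"translation":[0.001,0,0],"spin":0,"jaw":0},{"translation":[0.0005,0,0],"spin":0,"jaw":0},{"translation":[0,0,0],"spin":0,"jaw":0},{"translation":[0,0,0],"spin":0,"jaw":0},{"translation":[0,0,0],"spin":0,"jaw":0},{"translation":[0,0,0],"spin":0,"jaw":0},{"translation":[0,0,0],"spin":0,"jaw":0},{"translation":[0,0,0],"spin":0,"jaw":0}]}}

```text
time: 24.6
tool_pos: [507.3, 141.2, 66.5]
tcp_rot: [180.0, 0.2, 3.6]
ft_force: [-10.6, -1.0, 7.4]
finger_gap: -0.1
grip_force: 5.3
```

Call:
{"api": "carry_out", "payload": {"commands": [{"translation":[-0.015,0,0],"spin":0,"jaw":0},{"translation":[-0.02,0,0],"spin":0,"jaw":0},{"translation":[-0.02,0,0],"spin":0,"jaw":0},{"translation":[0,0,-0.03],"spin":0,"jaw":0},{"translation":[0,0,-0.04],"spin":0,"jaw":0},{"translation":[0,0,-0.04],"spin":0,"jaw":0},{"translation":[0,0,-0.03],"spin":0,"jaw":0},{"translation":[0,0,0],"spin":0,"jaw":0}]}}

```text
time: 25.27
tool_pos: [458.2, 138.6, 215.1]
tcp_rot: [-179.9, -0.7, 3.6]
ft_force: [0.5, 0.1, 0.5]
finger_gap: 0.0
grip_force: 0.0
```

```bash
python3 - <<'E'
from h import *
st()
q=r.snapshot("scene");p=r.snapshot("wrist")
cv2.imwrite("pics/w5.png",np.hstack([cv2.resize(p["pixels"],(400,300)),cv2.resize(q["pixels"][170:380,270:550],(400,300))]))
for a in (q,p):
    for d in r.landmark_of(a,"knob_grip")[:1]: print(ray(a,d["xy"],80),d["score"])
E
```

```text
{'time': 25.27, 'tool_pos': [458.18, 138.59, 215.05], 'tcp_rot': [-179.91, -0.73, 3.6], 'ft_force': [0.45, 0.05, 0.47], 'finger_gap': 0.02, 'grip_force': 0.0, 'joint_pos': [10.69, -11.98, 105.91, -0.0, 85.34, 97.09]}
[548.81859441 148.66742589  80.        ] 0.59
[545.96793779 141.71862177  80.        ] 0.71
```

View pics/w5.png

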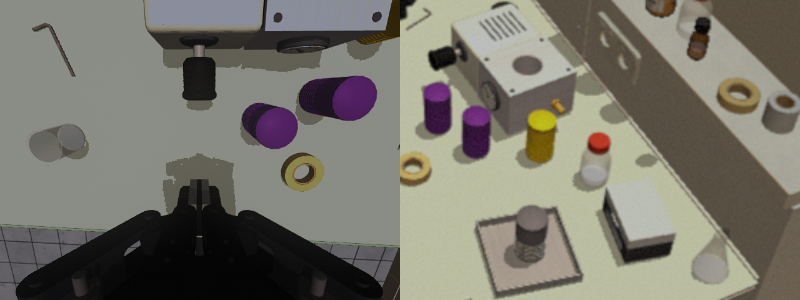

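The knob is back in (grip point about 546 mm, as at the start), the cartridge stands in the tray at about (530,235), and nothing else has moved. The robot touches nothing.

```bash
python3 -c "
from bench import r
print(r.hand_in())"
```

```text
the job is handed in; nothing more can be done
None
```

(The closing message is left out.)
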